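# Cull the spoiled plaster castings into the seconds tray

### The arm

A 6-joint arm with a two-finger parallel gripper is mounted at the origin on the work surface. World frame = base frame: x ahead of the robot, y to its left, z up, the work surface at z = 0. Lengths are in mm, angles in rad, forces in N, time in s.
With the tool pointing down it reaches from about 400 to 925 mm from the base axis. Payload 12.5 kg.
Tool frame: the origin (TCP) lies midway between the tips of the shut fingers; the grasp point (between the pads) lies 19 mm behind it; z points along the fingers, y is the line along which they close (so a half turn about z gives the same grasp; the last joint's range is limited). The gripper opens to 95 mm and grips with 3 to 60 N. Pads are 20 mm wide; open, the fingers measure 119 mm over their backs; the gripper's body (75 mm by 180 mm) begins 59 mm behind the grasp point.
Start: joints at [-1.241, 0.491, 1.559, -0, 1.092, -0.106], TCP at [263.859, -566.591, 214.661] pointing down, gripper open.
Joint ranges: [-3.1, 3.1], [-0.84, 2.19], [0.05, 2.79], [-1.13, 4.28], [0.06, 2.93], [-2.69, 2.69]. Speed limits (rad/s): [2.22, 2.22, 2.79, 3.14, 3.14, 3.14].

### API

Orientations are given as [roll, pitch, yaw] about the fixed x, y, z axes, in that order (R = Rz(yaw) Ry(pitch) Rx(roll)).
In Python, from cell import env gives the robot as it stands.
- The arm moves only by the tool carry_out, never from a script. Its argument "series" is a list of rows, each a list of 4 numbers: the shift along the world's x, y, z normalised to -1 to 1, where 1 is 5 cm, then the turn about the world's z normalised to -1 to 1, where 1 is 6 degrees. In form: [[x, y, z, turn], ...]. A call has exactly 5 rows; each row shifts and turns the commanded pose from where the row before left it; what a row does not reach is not made up. A row lasts 1/10 s, in which the tool goes at most 50 mm and 8.59 degrees, less where a joint would pass 70% of its speed; a pose out of reach is approached as far as the arm can. A call with a number of a shift or a turn outside -1 to 1 is refused whole. A call with a gripper value outside its range is refused whole. "fingers" is the closure, from -1 (fully open) to 1 (shut), set as the call begins (left out, the last holds). The fingers move at their own pace and stop on an object; the grip force is fixed at half the most. Time passes only in rows, so rows that do not move let the fingers close, or fill a call up. It gives the time, the measured TCP pose, the force, the opening and the grip force at its end, in the units of the state.
- env.state(): the state, without advancing time (a new reading comes with each control period).
- env.read_camera(name): name is "scene" or "top" or "wrist"; returns the picture (400x640x3 uint8, red, green, blue); there is no depth.
- env.calibration(name): a dict with "K" (3x3 intrinsics, pixels), "dist" ([k1, k2, p1, p2, k3] as OpenCV has them; the pictures are not rectified), "pose" (4x4, takes a point from camera to world coordinates). Camera axes: x right, y down, z forward; pixel columns grow to the right and rows downward; lengths in mm; the calibration is good to about 2 mm. A picture is of the moment at which its call begins: read the wrist's pose just before it. calibration takes no time and is no camera call; for the wrist camera it gives the pose at the moment of the call.
- env.job_done(): hands the job in; it is judged then, once.
Trained networks look in the newest picture that a camera, given by its name, has taken for a name from the list of things; names that differ only in an ending like _2 or _b are one class to them, and where a whole thing is asked for, a point or a joint stands for the part that bears it (a point fixed in the world has none). Each returns a list of dicts, best first, with "conf" (0 to 1); they miss things now and then, are a little off and sometimes report something else, mostly with a low value. They report only what shows in the picture. A call takes as long as a camera call. They do not tell look-alikes from the thing itself.
- env.look_for(camera, label): "position" ([row, column] as shares, 0 to 1, of the picture: columns of its width, rows of its height, amid what is visible of it).
The state is a dict: "t": time; "joints": joint angles; "qvel": joint speeds; "tau": joint torques, N m; "eef_pos": TCP position; "tcp_rot": TCP orientation; "ft_force": force on the tool from outside, world axes, zero at the start; "moment": the same for the moment, N m; "opening": opening from 0.0 (shut) to 1.0 (fully open); "grip_force": force on a finger pad.
Only numpy, scipy, OpenCV 4.12 (cv2) and the standard library are available. Lean on these libraries where they do the work, as an engineer would, in place of code of your own. Each camera call takes 0.05 s, during which the arm holds its last target. There are 200 camera calls.

### The job

Six plaster posts from the same mould stand drying on the plywood board, but two are spoiled: one came out too short and one has a corner broken off its top. Pull the steel tray by its handle right out from under the low shelf, stand both spoiled posts upright on the tray, then slide the tray with them all the way back home under the shelf. Leave the four sound posts standing where they are, and do not disturb the cup, the cardboard tube or the brush.

Things in the scene. Friction and masses are not known exactly. Their poses are not given: they have to be found in the camera images.
- drying_board: fixed plywood board carrying the six posts, 200 mm (its x) by 310 mm (its y), 12 mm thick. Origin: centre of its underside, on the table. The posts stand on it in two rows of three, about 105 mm apart, in any order.
- cast_a: sound plaster post, upright on the drying board: round foot 60 mm across and 8 mm high, round shaft 48 mm across, flat full top, 70 mm tall overall. Origin: centre of its underside, z up along the post. Leave it.
- cast_b: sound plaster post, upright on the drying board: round foot 60 mm across and 8 mm high, round shaft 48 mm across, flat full top, 70 mm tall overall. Origin: centre of its underside, z up along the post. Leave it.
- cast_c: sound plaster post, upright on the drying board: round foot 60 mm across and 8 mm high, round shaft 48 mm across, flat full top, 70 mm tall overall. Origin: centre of its underside, z up along the post. Leave it.
- cast_d: sound plaster post, upright on the drying board: round foot 60 mm across and 8 mm high, round shaft 48 mm across, flat full top, 70 mm tall overall. Origin: centre of its underside, z up along the post. Leave it.
- cast_e: spoiled post, too short: same foot (60 mm across, 8 mm high) and 48 mm shaft as the sound ones, flat top, but only 42 mm tall overall. Origin: centre of its underside, z up.
- cast_f: spoiled post, broken: same foot (60 mm across, 8 mm high), 48 mm shaft and 70 mm height as the sound ones, but a slanting break takes away a little more than half of the top, falling on its own +x side from the top face to 40 mm above the underside; the shaft is whole below 40 mm. Origin: centre of its underside on the shaft's axis, z up.
- tray (a joint): travel of the steel tray in m: 0 = fully home under the shelf, 0.16 = pulled out to its stop. It slides level in guides along the tray's own -x (to the robot's left), with about 2 N of friction.
- tray_handle (a point): grip point on the tray's handle, a black upright post 36 mm wide (tray's y) by 18 mm thick (tray's x); its top is 23 mm above this point, this point is 45 mm above the table. The handle stands 45 mm in front of the tray's front edge and is always at least 55 mm in front of the edge of the shelf board. Axes are those of the tray; -x is the way it pulls out.
- tray_floor (a point): centre of the tray's inner floor, 8 mm above the table, moving with the tray. Inside, the floor is 120 mm (its x) by 160 mm (its y); the rim stands 11 mm above the floor, 5 mm thick. Axes: -x is the way it pulls out, z up.
- shelf_edge (a point): middle of the lower front edge of the fixed plywood shelf board above the tray, 122 mm above the table. The board reaches 170 mm back from here (its +x) and 120 mm to either side (its y), is 18 mm thick, with flat cardboard on it up to 160 mm high; it stands on four 16 mm square legs at its corners. 12 mm high guide strips run along the tray's sides to 165 mm in front of this edge.
- cup: bystander: red plastic cup, 84 mm across the rim, 90 mm tall, standing. Origin: centre of its underside.
- tube: bystander: short offcut of cardboard tube, open at both ends, 72 mm across, 85 mm tall, standing. Origin: centre of its underside.
- brush: bystander: brush 200 mm long lying flat on the table. Origin: underside of its middle; handle to its -x.
There are look-alikes about, which are no part of the job. Leave any orange look-alike of the cast_e alone.

How it is judged:
By the outcome, as a careful person would: the job done as asked, in the order asked, and still so for the second after the job is handed in, with the robot touching nothing.
It also fails if it takes over 70 s, if anything falls off the work surface, if the arm or the gripper's body presses on something with over 40 N, if the wrist force passes 120 N, or if a joint passes its speed limit or range.

## Working session

There is one attempt and no reset: what is moved stays moved. The work goes in short steps, Python scripts to look and compute and a tool call to move; the robot and the scene stay as the last step left them, time stands still between calls to the robot, and variables do not carry over. Pictures are saved under pics/ and viewed, at most 10 in all, crops included, and the job is handed in when it is done.

Besides the shell and the picture viewer there is one more tool, called after "Call:" as name([rows], argument=value, ...), one row to a line, values as JSON. carry_out: Moves the arm, as the interface text tells. Its arguments: {"type":"object","properties":{"series":{"type":"array","items":{"type":"array","items":{"type":"number","minimum":-1,"maximum":1}}},"fingers":{"type":"number"}},"required":["series"]}

```bash
mkdir -p pics
cat > h.py <<'E'
import numpy as np, cv2
from cell import env
def shot(cam,fn,crop=None,scale=1):
    im=env.read_camera(cam); np.save('pics/'+fn+'.npy',im)
    cv2.imwrite('pics/'+fn+'.png',im[:,:,::-1]); return im
def ray(cal,u,v):
    p=cv2.undistortPoints(np.array([[[u,v]]],float),np.array(cal['K'],float),np.array(cal['dist'],float))[0,0]
    T=np.array(cal['pose']); d=T[:3,:3]@np.array([p[0],p[1],1]); return T[:3,3],d
def atz(cal,u,v,z):
    o,d=ray(cal,u,v); return (o+d*(z-o[2])/d[2]).round(1)
def proj(cal,P):
    T=np.linalg.inv(np.array(cal['pose'])); r=cv2.Rodrigues(T[:3,:3])[0]
    return cv2.projectPoints(np.array(P,float).reshape(-1,1,3),r,T[:3,3],np.array(cal['K'],float),np.array(cal['dist'],float))[0].reshape(-1,2).round(1)
E
python3 - <<'E'
from h import *
a=shot('top','top1');b=shot('scene','scene1')
cv2.imwrite('pics/both.png',cv2.resize(np.vstack([a,b])[:,:,::-1],(480,600)))
for c in('top','scene'):
    k=env.calibration(c);print(c,np.array(k['pose']).round(2).tolist(),k['K'])
    for l in ['drying_board','cast_a','cast_e','cast_f','tray','tray_handle','tray_floor','cup','tube','brush']:
        for r in env.look_for(c,l)[:7]:
            print(l,round(r['conf'],2),(np.array(r['position'])*[400,640]).round().tolist())
print(env.state())
E
```

```text
top [[0.01, -0.99, 0.16, 326.68], [-1.0, -0.01, 0.0, 70.53], [-0.0, -0.16, -0.99, 1442.39], [0.0, 0.0, 0.0, 1.0]] [[517.45486009   0.         321.98036928]
 [  0.         517.45486009 197.30311569]
 [  0.           0.           1.        ]]
drying_board 0.7 [205.0, 266.0]
cast_a 0.95 [222.0, 218.0]
cast_a 0.88 [187.0, 300.0]
cast_a 0.86 [187.0, 222.0]
cast_a 0.81 [268.0, 254.0]
cast_a 0.78 [227.0, 296.0]
cast_a 0.72 [288.0, 282.0]
cast_a 0.69 [267.0, 216.0]
cast_e 0.95 [222.0, 218.0]
cast_e 0.88 [187.0, 300.0]
cast_e 0.86 [187.0, 222.0]
cast_e 0.81 [268.0, 254.0]
cast_e 0.78 [227.0, 296.0]
cast_e 0.72 [288.0, 282.0]
cast_e 0.69 [267.0, 216.0]
cast_f 0.95 [222.0, 218.0]
cast_f 0.88 [187.0, 300.0]
cast_f 0.86 [187.0, 222.0]
cast_f 0.81 [268.0, 254.0]
cast_f 0.78 [227.0, 296.0]
cast_f 0.72 [288.0, 282.0]
cast_f 0.69 [267.0, 216.0]
tray 0.73 [221.0, 459.0]
tray_handle 0.65 [216.0, 459.0]
tray_floor 0.73 [220.0, 458.0]
cup 0.71 [121.0, 345.0]
tube 0.89 [129.0, 268.0]
brush 0.82 [185.0, 179.0]
scene [[0.79, 0.47, -0.4, 1140.38], [0.62, -0.6, 0.51, -701.18], [0.0, -0.65, -0.76, 1244.68], [0
[... 987 characters left out ...]
 206.0]
brush 0.84 [155.0, 403.0]
{'t': 1.1, 'joints': array([-1.24058172e+00,  4.90868646e-01,  1.55888007e+00, -3.02038146e-05,
        1.09171524e+00, -1.05619576e-01]), 'qvel': array([-0.0001917 , -0.00044754, -0.00150499,  0.00135313,  0.00012371,
        0.00172473]), 'tau': array([-2.88219926e-04, -6.12469411e+01, -2.58442372e+01,  6.92609861e-02,
        4.44008515e-02,  2.32664627e-05]), 'eef_pos': array([ 263.86422019, -566.5933527 ,  214.68730616]), 'tcp_rot': array([3.14146750e+00, 4.02237985e-05, 4.35848104e-01]), 'ft_force': array([-0.56654851, -0.13484212,  0.27130064]), 'moment': array([-0.02005738, -0.04463289,  0.02250134]), 'grip_force': 0.0, 'opening': 1.0022925529557403}
```

View pics/top1.png

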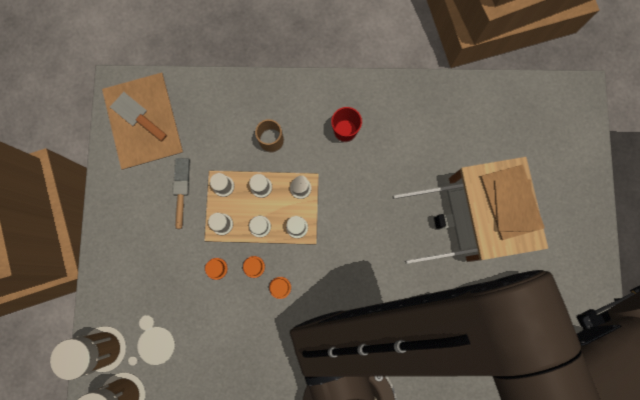

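View pics/scene1.png

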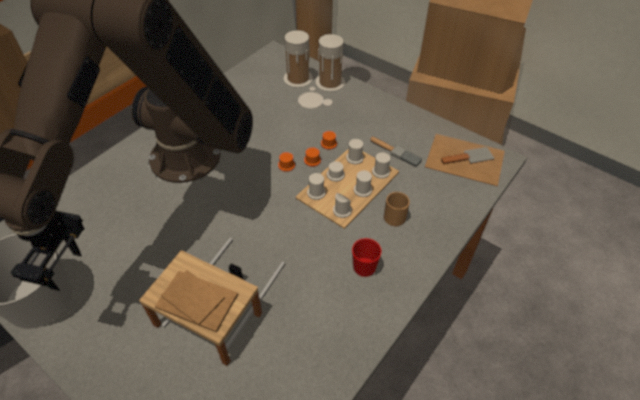

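Top: board with six posts; the broken one is at (300,186), handle at (440,221), guides (395,197)-(463,187) and (408,262)-(477,252). Scene: the short post is the middle one of the near row at (336,171), which is top (259,226).

Run:
```python
from h import *
k=env.calibration('top');s=env.calibration('scene')
for n,u,v,z in [('g1a',395,197,12),('g1b',463,187,12),('g2a',408,262,12),('g2b',477,252,12),('handle top',440,221,68),('shelfL',527,158,140),('shelfR',546,248,140),('shelfF1',462,168,140),('shelfF2',473,259,140),('E',259,226,54),('F',300,186,60),('cup',346,124,90),('tube',268,135,85)]: print(n,atz(k,u,v,z))
for u,v in [(210,171),(319,172),(206,241),(317,244)]: print('board',atz(k,u,v,12))
print('scene handle',atz(s,237,268,68),'E',atz(s,336,167,54),'F',atz(s,343,200,60))
a=np.load('pics/top1.npy')[160:275,190:330];b=np.load('pics/scene1.npy')[130:225,290:405];c=np.load('pics/top1.npy')[150:270,385:560]
r=lambda i,h,w:cv2.resize(i,(w,h),interpolation=cv2.INTER_CUBIC)
cv2.imwrite('pics/c1.png',np.vstack([np.hstack([r(a,300,365),r(b,300,363)]),r(c,300,728)[:, :]])[:,:,::-1])
```

```text
g1a [ 561.6 -128.9   12. ]
g1b [ 592.3 -320.1   12. ]
g2a [ 381.3 -162.6   12. ]
g2b [ 410.9 -352.8   12. ]
handle top [ 488.9 -240.5   68. ]
shelfL [ 646.5 -452.4  140. ]
shelfR [ 415.4 -488.1  140. ]
shelfF1 [ 618.2 -284.1  140. ]
shelfF2 [ 385.8 -304.3  140. ]
E [471.3 244.1  54. ]
F [581.  135.4  60. ]
cup [747.7  12.5  90. ]
tube [715.9 223.6  85. ]
board [630.  392.6  12. ]
board [630.6  84.8  12. ]
board [432.4 394.5  12. ]
board [427.7  87.7  12. ]
scene handle [ 506.2 -247.2   68. ] E [483.1 241.6  54. ] F [587.8 136.8  60. ]
```

View pics/c1.png

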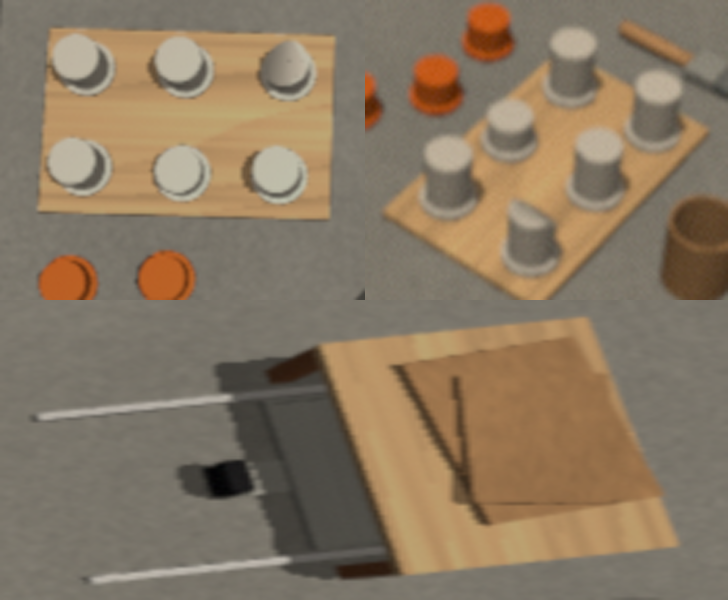

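Call:
carry_out([
  [0.3,0.44,0.05,0.82],
  [0.3,0.44,0.05,0.82],
  [0.3,0.44,0.05,0.82],
  [0.3,0.44,0.05,0.82],
  [0.3,0.44,0.05,0.82],
], fingers=-1)

```text
t: 1.6
eef_pos: [339.4, -455.7, 227.3]
tcp_rot: [3.141, 0.0, 0.869]
ft_force: [-0.0, -0.1, 0.2]
opening: 1.007
grip_force: 0.0
```

Call:
carry_out([
  [0.3,0.44,0.05,0.82],
  [0.3,0.44,0.05,0.82],
  [0.3,0.44,0.05,0.82],
  [0.3,0.44,0.05,0.82],
  [0.3,0.44,0.05,0.82],
])

```text
t: 2.1
eef_pos: [414.4, -345.6, 239.9]
tcp_rot: [3.141, 0.0, 1.298]
ft_force: [0.0, -0.0, -0.4]
opening: 1.001
grip_force: 0.0
```

Call:
carry_out([
  [0.3,0.44,0.0,0.82],
  [0.3,0.44,0.0,0.82],
  [0.3,0.44,0.0,0.82],
  [0.3,0.44,0.0,0.82],
  [0,0,0,0],
])

```text
t: 2.6
eef_pos: [475.0, -256.6, 239.8]
tcp_rot: [3.141, -0.0, 1.643]
ft_force: [-0.7, -0.3, 0.0]
opening: 1.001
grip_force: 0.0
```

Run:
```python
from h import *
k=env.calibration('wrist');np.save('pics/kw1.npy',k,allow_pickle=True)
shot('wrist','w1');print(np.array(k['pose']).round(2).tolist(), k['K'],k['dist'])
print(env.look_for('wrist','tray_handle'))
```

```text
[[1.0, 0.07, 0.02, 468.94], [0.07, -0.97, -0.25, -187.33], [0.0, 0.25, -0.97, 409.84], [0.0, 0.0, 0.0, 1.0]] [[335.10848281   0.         315.90548145]
 [  0.         335.10848281 201.72071231]
 [  0.           0.           1.        ]] [-0.04342281  0.          0.          0.          0.        ]
[{'position': [0.5513, 0.5255], 'conf': 0.96}]
```

View pics/w1.png

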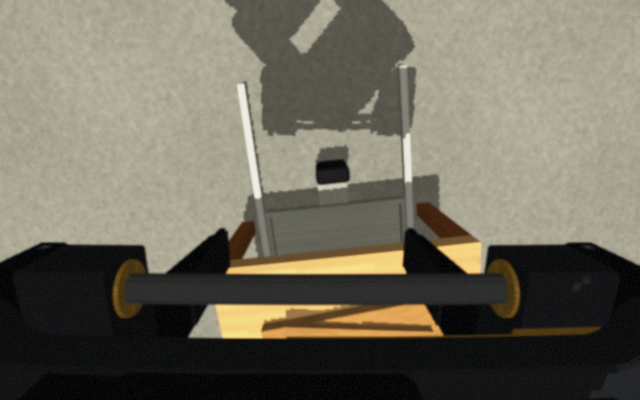

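The wrist view shows the handle at about (332,171), between the guides (242,85)-(258,195) and (403,67)-(407,180), with the tray front at row ~205. I'll measure these.

Run:
```python
from h import *
k=np.load('pics/kw1.npy',allow_pickle=True).item()
im=np.load('pics/w1.npy').astype(int).sum(2)
print(im[150:200:2,304:364:4])
for n,u,v,z in [('hL',317,172,68),('hR',348,172,68),('htopback',332,183,68),('htopfront',332,161,68),('g1a',242,85,12),('g1b',258,195,12),('g2a',403,67,12),('g2b',407,180,12),('sL',230,263,122),('sR',480,238,122)]: print(n,atz(k,u,v,z))
```

```text
[[525 483 485 503 327 256 237 252 257 239 248 347 455 464 478]
 [522 495 483 497 288 249 239 241 252 249 250 387 468 454 475]
 [497 496 483 463 256 252 244 245 242 248 247 375 470 472 484]
 [474 487 500 456 250 241 249 244 246 250 250 348 474 486 493]
 [476 485 487 429 243 231 238 233 233 229 238 397 479 485 484]
 [475 487 500 312 214 175 154 137  97  55 171 441 477 497 482]
 [484 498 505 267  86  55  50  23  32  33  87 454 498 502 473]
 [480 502 499 234  14  22  31  47   4  31  47 434 503 503 481]
 [482 494 481 163  24  33   6  52  28  53  29 363 498 483 482]
 [479 498 478 159  32  53  43  46  58  55  64 236 485 480 471]
 [484 485 474 167  60  64  83  84  84  88  89 172 481 465 467]
 [480 491 478 173  90  95  99  88  98  95  86 140 492 473 476]
 [491 485 484 183  95 104  88  92  93  90  88 125 481 471 503]
 [497 497 483 215  99  95  95 100 101  87  95 109 466 468 501]
 [504 506 496 238  92  94  97  92 101  94  97 126 464 472 491]
 [497 511 499 280  85  89  90  90  89  90  94 246 464 473 465]
 [509 524 499 368  89  87 110 152 228 305 363 446 439 447 357]
 [501 512 486 447 315 360 438 497 529 573 584 391 278 286 261]
 [491 495 465 458 594 585 579 596 585 566 553 301 251 236 249]
 [434 367 345 317 603 559 540 499 432 393 331 256 252 248 251]
 [275 245 244 253 444 337 319 343 281 298 291 258 244 262 240]
 [250 239 243 234 297 284 285 290 292 296 291 260 255 262 248]
 [250 259 245 252 292 289 287 288 277 279 279 276 272 258 255]
 [253 250 253 245 289 283 288 288 288 286 291 269 267 247 262]
 [252 260 245 248 294 294 291 281 283 275 295 275 248 252 256]]
hL [ 474.4 -242.9   68. ]
hR [ 506.3 -240.6   68. ]
htopback [ 490.8 -253.3   68. ]
htopfront [ 488.9 -230.5   68. ]
g1a [ 383.3 -158.6   12. ]
g1b [ 405.5 -285.4   12. ]
g2a [ 562.9 -126.2   12. ]
g2b [ 584.6 -253.9   12. ]
sL [ 398.7 -325.4  122. ]
sR [ 628.  -284.4  122. ]
```

Call:
carry_out([
  [0.1,0.08,-0.6,0.3],
  [0.1,0.07,-0.6,0.3],
  [0.1,0.07,-0.6,0.3],
  [0,0,-0.6,0.05],
  [0,0,0,0],
])

```text
t: 3.2
eef_pos: [487.1, -247.6, 116.7]
tcp_rot: [-3.137, -0.004, 1.735]
ft_force: [-0.3, -0.1, 0.5]
opening: 0.998
grip_force: 0.0
```

Call:
carry_out([
  [0,0,-0.6,0],
  [0,0,-0.6,0],
  [0,0,-0.4,0],
  [0,0,-0.28,0],
  [0,0,0,0],
])

```text
t: 3.7
eef_pos: [488.5, -248.3, 25.5]
tcp_rot: [-3.141, -0.001, 1.736]
ft_force: [0.3, 0.2, 0.1]
opening: 0.996
grip_force: 0.0
```

Call:
carry_out([
  [0,0,0,0],
  [0,0,0,0],
  [0,0,0,0],
  [0,0,0,0],
  [0,0,0,0],
], fingers=1)

```text
t: 4.2
eef_pos: [489.0, -247.6, 26.1]
tcp_rot: [3.141, 0.0, 1.737]
ft_force: [-0.2, -0.0, -1.0]
opening: 0.632
grip_force: 0.0
```

Call:
carry_out([
  [0,0,0,0],
  [0,0,0,0],
  [0,0,0,0],
  [0,0,0,0],
  [0,0,0,0],
])

```text
t: 4.7
eef_pos: [492.1, -248.1, 25.7]
tcp_rot: [3.136, 0.003, 1.738]
ft_force: [21.0, 3.0, -10.9]
opening: 0.378
grip_force: 30.0
```

Call:
carry_out([
  [-0.02,0.1,0,0],
  [-0.034,0.2,0,0],
  [-0.05,0.3,0,0],
  [-0.05,0.3,0,0],
  [-0.02,0.1,0,0],
])

```text
t: 5.2
eef_pos: [482.8, -197.3, 25.7]
tcp_rot: [3.137, 0.003, 1.738]
ft_force: [17.1, 0.3, -12.6]
opening: 0.38
grip_force: 30.0
```

Call:
carry_out([
  [0.01,0.3,0,0],
  [-0.02,0.4,0,0],
  [-0.068,0.4,0,0],
  [-0.068,0.4,0,0],
  [-0.034,0.2,0,0],
])

```text
t: 5.7
eef_pos: [466.9, -110.8, 25.4]
tcp_rot: [-3.134, -0.003, 1.739]
ft_force: [-21.3, -6.6, 8.9]
opening: 0.381
grip_force: 30.0
```

Call:
carry_out([
  [-0.017,0.1,0,0],
  [-0.017,0.1,0,0],
  [-0.017,0.1,0,0],
  [-0.009,0.05,0,0],
  [0,0,0,0],
])

```text
t: 6.2
eef_pos: [463.8, -93.9, 25.3]
tcp_rot: [-3.133, -0.004, 1.739]
ft_force: [-21.0, -2.5, 10.9]
opening: 0.377
grip_force: 30.1
```

Call:
carry_out([
  [-0.037,0.04,0,0],
  [-0.007,0.04,0,0],
  [0,0,0,0],
  [0,0,0,0],
  [0,0,0,0],
])

```text
t: 6.7
eef_pos: [463.6, -92.4, 25.4]
tcp_rot: [-3.137, -0.0, 1.74]
ft_force: [-16.2, -23.8, 2.3]
opening: 0.376
grip_force: 30.0
```

Call:
carry_out([
  [0.02,-0.04,0,0],
  [0,0,0,0],
  [0,0,0,0],
  [0,0,0,0],
  [0,0,0,0],
], fingers=-1)

```text
t: 7.2
eef_pos: [467.1, -92.9, 25.7]
tcp_rot: [3.141, 0.0, 1.738]
ft_force: [-0.4, 0.2, -0.1]
opening: 0.746
grip_force: 0.0
```

Call:
carry_out([
  [0,0,0.4,0],
  [0,0,0.9,0],
  [0,0,0.9,0],
  [0,0.2,0.9,0],
  [0,0.5,0.8,0],
])

```text
t: 7.7
eef_pos: [467.0, -58.4, 223.0]
tcp_rot: [3.14, 0.001, 1.736]
ft_force: [1.0, 0.7, 0.0]
opening: 0.997
grip_force: 0.0
```

Call:
carry_out([
  [0.02,0.9,0.3,0],
  [0.02,0.9,0,0],
  [0.02,0.9,0,0],
  [0.02,0.9,0,0],
  [0.02,0.9,0,0],
])

```text
t: 8.2
eef_pos: [471.6, 168.9, 235.9]
tcp_rot: [3.141, 0.0, 1.738]
ft_force: [0.4, -0.8, 1.0]
opening: 0.999
grip_force: 0.0
```

Call:
carry_out([
  [0.02,0.7,0,0],
  [0,0.5,0,0],
  [0,0.1,0,0],
  [0,0,0,0],
  [0,0,0,0],
])

```text
t: 8.7
eef_pos: [472.9, 231.1, 235.6]
tcp_rot: [-3.141, 0.0, 1.737]
ft_force: [-1.0, -0.2, 0.2]
opening: 0.998
grip_force: 0.0
```

Run:
```python
from h import *
k=env.calibration('wrist');np.save('pics/kw2.npy',k,allow_pickle=True)
a=shot('wrist','w2');b=shot('top','t2')
cv2.imwrite('pics/c2.png',np.hstack([cv2.resize(a[:280,130:540],(410,280)),cv2.resize(b[140:280,350:545],(390,280),interpolation=cv2.INTER_CUBIC)])[:,:,::-1])
print(env.state()['eef_pos'],env.state()['tcp_rot'])
```

```text
[473.06437485 230.85560495 235.73933249] [3.14152901e+00 1.16512652e-04 1.73618931e+00]
```

View pics/c2.png

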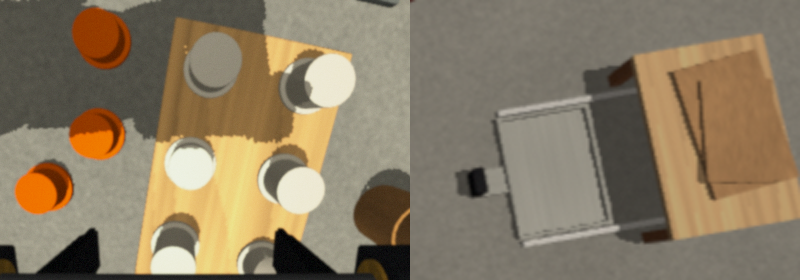

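Left: E (short) is at wrist full pixel (320,163). Right: the tray is fully out, its inner floor corners (505,118),(590,106),(526,236),(609,223) in the crop.

Run:
```python
from h import *
k=np.load('pics/kw2.npy',allow_pickle=True).item();t=env.calibration('top')
im=np.load('pics/w2.npy'); g=cv2.cvtColor(im,cv2.COLOR_RGB2GRAY)
m=((g>190)&(im.max(2).astype(int)-im.min(2)<35)).astype(np.uint8)
n,l,s,c=cv2.connectedComponentsWithStats(m)
for i in range(1,n):
    if s[i][4]>300: print('blob',s[i],c[i].round(1),'z54',atz(k,*c[i],54),'z82',atz(k,*c[i],82))
print(g[120:205:3,320], g[163,288:356:2])
P=[atz(t,350+(X-410)/2,140+Y/2,10) for X,Y in [(505,118),(590,106),(526,236),(609,223)]]
print(P,np.mean(P,0)); print('handle',atz(t,350+(479-410)/2,140+182/2,68))
```

```text
blob [ 435   55   51   51 1977] [460.6  79.9] z54 [597.8 359.3  54. ] z82 [586.9 354.6  82. ]
blob [ 295  141   50   48 1644] [319.  166.5] z54 [472.3 249.2  54. ] z82 [471.4 253.2  82. ]
blob [ 407  167   48   46 1675] [430.7 190. ] z54 [595.5 244.1  54. ] z82 [584.7 248.5  82. ]
blob [282 247  43  27 972] [302.8 261.2] z54 [472.3 139.5  54. ] z82 [471.4 152.3  82. ]
[112 108 111 112 110 112 133 131 100 171 237 237 236 237 238 237 237 237
 237 237 237 237 237 227 204 205 204 201 199] [208 203 199 216 236 234 236 238 238 236 237 238 239 238 237 237 237 237
 238 237 237 237 237 237 236 237 235 226 229 218 211 211 206 206]
[array([ 556.3, -136.1,   10. ]), array([ 574.8, -255.6,   10. ]), array([ 392.3, -163.1,   10. ]), array([ 411.5, -277.7,   10. ])] [ 483.725 -208.125   10.   ]
handle [460.4 -92.2  68. ]
```

Call:
carry_out([
  [-0.03,0.16,-0.6,0],
  [0,0.16,-0.8,0],
  [0,0,-0.8,0],
  [0,0,-0.7,0],
  [0,0,0,0],
])

```text
t: 9.3
eef_pos: [469.9, 246.4, 87.4]
tcp_rot: [-3.135, 0.001, 1.736]
ft_force: [-0.7, 0.3, 0.7]
opening: 1.0
grip_force: 0.0
```

Call:
carry_out([
  [0,0,-0.6,0],
  [0,0,-0.5,0],
  [0,0,-0.17,0],
  [0,0,0,0],
  [0,0,0,0],
])

```text
t: 9.8
eef_pos: [472.2, 248.0, 28.7]
tcp_rot: [3.14, -0.0, 1.737]
ft_force: [1.1, 0.0, -0.3]
opening: 0.999
grip_force: 0.0
```

Call:
carry_out([
  [0,0,0,0],
  [0,0,0,0],
  [0,0,0,0],
  [0,0,0,0],
  [0,0,0,0],
], fingers=1)

```text
t: 10.3
eef_pos: [471.5, 248.0, 27.3]
tcp_rot: [3.141, -0.0, 1.738]
ft_force: [0.0, -0.1, -0.3]
opening: 0.641
grip_force: 0.0
```

Call:
carry_out([
  [0,0,0,0],
  [0,0,0,0],
  [0,0,0,0],
  [0,0,0,0],
  [0,0,0,0],
])

```text
t: 10.8
eef_pos: [471.6, 247.9, 27.2]
tcp_rot: [3.141, -0.0, 1.737]
ft_force: [0.5, 0.4, 0.3]
opening: 0.501
grip_force: 30.0
```

Call:
carry_out([
  [0,0,0.2,0],
  [0,0,0.6,0],
  [0,0,0.7,0],
  [0,0,0.7,0],
  [0,0,0.4,0],
])

```text
t: 11.3
eef_pos: [471.6, 248.0, 160.3]
tcp_rot: [3.139, -0.0, 1.738]
ft_force: [0.1, 0.2, -2.0]
opening: 0.502
grip_force: 30.0
```

Call:
carry_out([
  [-0.04,-0.3,0,0],
  [-0.04,-0.6,0,0],
  [-0.04,-0.8,0,0],
  [-0.04,-0.8,0,0],
  [-0.04,-0.8,0,0],
])

```text
t: 11.8
eef_pos: [460.0, 80.9, 156.4]
tcp_rot: [-3.14, -0.0, 1.738]
ft_force: [-0.0, -0.4, -1.3]
opening: 0.506
grip_force: 30.0
```

Call:
carry_out([
  [-0.04,-0.8,0,0],
  [-0.04,-0.8,0,0],
  [-0.04,-0.8,0,0],
  [-0.04,-0.8,0,0],
  [-0.04,-0.8,0,0],
])

```text
t: 12.3
eef_pos: [449.9, -118.9, 156.4]
tcp_rot: [-3.14, -0.001, 1.737]
ft_force: [-0.1, 0.8, -1.8]
opening: 0.497
grip_force: 30.0
```

Call:
carry_out([
  [-0.04,-0.7,0,0],
  [-0.04,-0.6,0,0],
  [-0.04,-0.4,0,0],
  [-0.03,-0.15,0,0],
  [0,0,0,0],
])

```text
t: 12.8
eef_pos: [443.0, -210.0, 156.6]
tcp_rot: [-3.141, -0.001, 1.736]
ft_force: [-0.4, 0.3, -1.1]
opening: 0.5
grip_force: 30.0
```

Call:
carry_out([
  [0.02,0,-0.5,0],
  [0,0,-0.8,0],
  [0,0,-0.7,0],
  [0,0,-0.4,0],
  [0,0,-0.15,0],
])

```text
t: 13.3
eef_pos: [444.0, -208.0, 27.8]
tcp_rot: [-3.139, -0.003, 1.739]
ft_force: [-0.3, 0.3, -1.3]
opening: 0.498
grip_force: 30.0
```

Call:
carry_out([
  [0,0,-0.06,0],
  [0,0,-0.04,0],
  [0,0,0,0],
  [0,0,0,0],
  [0,0,0,0],
])

```text
t: 13.8
eef_pos: [445.2, -209.7, 25.3]
tcp_rot: [3.141, 0.001, 1.737]
ft_force: [-0.6, -0.2, -2.0]
opening: 0.5
grip_force: 30.0
```

Call:
carry_out([
  [0,0,-0.03,0],
  [0,0,-0.01,0],
  [0,0,0,0],
  [0,0,0,0],
  [0,0,0,0],
])

```text
t: 14.3
eef_pos: [445.1, -209.7, 23.1]
tcp_rot: [3.141, 0.001, 1.737]
ft_force: [-0.8, 0.3, 6.2]
opening: 0.498
grip_force: 30.0
```

Call:
carry_out([
  [0,0,0,0],
  [0,0,0,0],
  [0,0,0,0],
  [0,0,0,0],
  [0,0,0,0],
], fingers=-0.4)

```text
t: 14.8
eef_pos: [445.0, -209.6, 22.6]
tcp_rot: [3.142, -0.0, 1.737]
ft_force: [-0.2, -0.1, 0.4]
opening: 0.699
grip_force: 0.0
```

Call:
carry_out([
  [0,0,0.1,0],
  [0,0,0.4,0],
  [0,0,0.8,0],
  [0,0,0.9,0],
  [0,0,0.9,0],
])

```text
t: 15.3
eef_pos: [444.6, -209.3, 179.6]
tcp_rot: [-3.141, -0.0, 1.737]
ft_force: [0.8, -0.7, -0.9]
opening: 0.704
grip_force: 0.0
```

Call:
carry_out([
  [0.2,0.5,0.3,0],
  [0.3,0.8,0.3,0],
  [0.3,0.9,0.3,0],
  [0.3,0.9,0.1,0],
  [0.3,0.9,0,0],
], fingers=-1)

```text
t: 15.8
eef_pos: [515.4, -7.8, 229.1]
tcp_rot: [3.139, 0.001, 1.737]
ft_force: [0.7, -1.0, -1.1]
opening: 0.994
grip_force: 0.0
```

Call:
carry_out([
  [0.4,0.9,0,0],
  [0.4,0.9,0,0],
  [0.4,0.9,0,0],
  [0.16,0.24,0,0],
  [0,0,0,0],
])

```text
t: 16.3
eef_pos: [583.2, 139.0, 227.4]
tcp_rot: [-3.141, 0.0, 1.74]
ft_force: [-0.3, -0.4, -0.1]
opening: 0.998
grip_force: 0.0
```

Run:
```python
from h import *
k=env.calibration('wrist');np.save('pics/kw3.npy',k,allow_pickle=True)
a=shot('wrist','w3');b=shot('top','t3')
cv2.imwrite('pics/c3.png',np.hstack([cv2.resize(a[:280,130:540],(410,280)),cv2.resize(b[140:280,350:545],(390,280),interpolation=cv2.INTER_CUBIC)])[:,:,::-1])
print(env.state()['eef_pos'],env.state()['tcp_rot'])
```

```text
[582.41388745 136.71725433 227.55711875] [-3.14088448e+00  2.48802879e-04  1.73765827e+00]
```

View pics/c3.png

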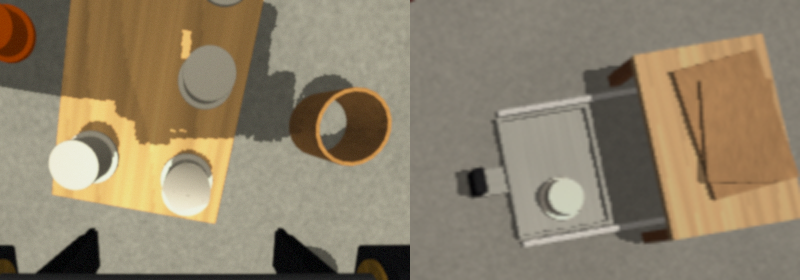

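E stands on the tray (crop (563,198)), well inside the rim. F's foot spans crop columns 161–213 with its upper edge at row ~149, so its centre is about full pixel (317,175).

Run:
```python
from h import *
k=np.load('pics/kw3.npy',allow_pickle=True).item()
im=np.load('pics/w3.npy');g=cv2.cvtColor(im,cv2.COLOR_RGB2GRAY)
print(g[140:225:2,317]); print(g[172,284:352:2]); print(g[165,284:352:2])
print('centre',atz(k,317,175,20),'upper edge',atz(k,317,149,20),'L',atz(k,291,172,20),'R',atz(k,343,172,20))
a=np.linspace(0,6.28,9)[:8]
for c in [(582,138),(582,142)]: print(c,proj(k,[[c[0]+30*np.cos(t),c[1]+30*np.sin(t),20] for t in a]).tolist())
m=np.array([cv2.moments(np.zeros((2,2)))['m00']])
print('neighbour top shaded',atz(k,130+209,75,82))
```

```text
[185 185 185 184 164 110  99 117 136 126  99 104 140 144 152 160 164 168
 173 177 181 184 189 191 196 201 206 203 205 220 222 226 230 230 234 237
 239 237 221 194 161 156 155]
[214 214 210 211 230 238 219 146 161 173 172 171 170 167 166 166 164 162
 159 159 161 157 155 153 155 137 125 135 138 173 191 194 199 206]
[216 213 210 211 210 206 231 236 213 123  97 109 132 141 144 142 141 144
 145 148 142 124 111 111 124 133 132 117 127 184 194 192 196 202]
centre [582.8 143.5  20. ] upper edge [577.9 172.5  20. ] L [553.1 141.9  20. ] R [611.4 151.8  20. ]
(582, 138) [[341.2, 183.9], [337.1, 164.4], [320.0, 153.6], [300.1, 158.1], [289.5, 175.1], [294.3, 194.3], [311.1, 204.5], [330.3, 200.3]]
(582, 142) [[341.9, 180.5], [337.8, 161.0], [320.6, 150.1], [300.6, 154.6], [290.1, 171.7], [294.8, 190.9], [311.7, 201.2], [331.0, 197.0]]
neighbour top shaded [584.9 246.3  82. ]
```

Call:
carry_out([
  [0,0.12,-0.6,0],
  [0,0,-0.8,0],
  [0,0,-0.8,0],
  [0,0,-0.6,0],
  [0,0,0,0],
])

```text
t: 16.9
eef_pos: [580.8, 141.4, 84.7]
tcp_rot: [-3.135, -0.0, 1.736]
ft_force: [-0.5, -0.1, 0.0]
opening: 1.0
grip_force: 0.0
```

Call:
carry_out([
  [0,0,-0.6,0],
  [0,0,-0.45,0],
  [0,0,-0.16,0],
  [0,0,0,0],
  [0,0,0,0],
])

```text
t: 17.4
eef_pos: [583.7, 143.1, 28.8]
tcp_rot: [3.14, 0.0, 1.737]
ft_force: [0.6, 0.7, 0.8]
opening: 1.002
grip_force: 0.0
```

Call:
carry_out([
  [0,0,0,0],
  [0,0,0,0],
  [0,0,0,0],
  [0,0,0,0],
  [0,0,0,0],
], fingers=1)

```text
t: 17.9
eef_pos: [583.0, 143.5, 27.3]
tcp_rot: [3.141, 0.0, 1.738]
ft_force: [0.2, 0.2, 0.2]
opening: 0.633
grip_force: 0.0
```

Call:
carry_out([
  [0,0,0,0],
  [0,0,0,0],
  [0,0,0,0],
  [0,0,0,0],
  [0,0,0,0],
])

```text
t: 18.4
eef_pos: [582.9, 143.4, 27.1]
tcp_rot: [-3.142, -0.0, 1.737]
ft_force: [-1.0, 0.7, -0.6]
opening: 0.499
grip_force: 30.0
```

Call:
carry_out([
  [0,0,0.2,0],
  [0,0,0.6,0],
  [0,0,0.7,0],
  [0,0,0.7,0],
  [0,0,0.4,0],
])

```text
t: 18.9
eef_pos: [583.5, 143.5, 160.6]
tcp_rot: [3.138, 0.0, 1.737]
ft_force: [1.0, -0.7, -1.7]
opening: 0.501
grip_force: 30.0
```

Call:
carry_out([
  [-0.1,-0.3,0,0],
  [-0.1,-0.6,0,0],
  [-0.12,-0.8,0,0],
  [-0.12,-0.8,0,0],
  [-0.12,-0.8,0,0],
])

```text
t: 19.4
eef_pos: [553.5, -23.5, 156.4]
tcp_rot: [-3.14, -0.0, 1.738]
ft_force: [0.8, -1.0, 0.1]
opening: 0.504
grip_force: 30.0
```

Call:
carry_out([
  [-0.12,-0.8,0,0],
  [-0.12,-0.8,0,0],
  [-0.12,-0.8,0,0],
  [-0.12,-0.7,0,0],
  [-0.1,-0.38,0,0],
])

```text
t: 19.9
eef_pos: [524.3, -198.4, 156.2]
tcp_rot: [-3.14, -0.001, 1.735]
ft_force: [0.2, 0.6, -1.6]
opening: 0.504
grip_force: 30.0
```

Call:
carry_out([
  [-0.06,0,0,0],
  [0,0,0,0],
  [0,0,-0.3,0],
  [0,0,-0.5,0],
  [0,0,0,0],
])

```text
t: 20.4
eef_pos: [521.6, -193.9, 114.7]
tcp_rot: [-3.138, -0.003, 1.739]
ft_force: [-0.2, -0.4, -1.2]
opening: 0.499
grip_force: 30.0
```

Call:
carry_out([
  [0.02,0,-0.5,0],
  [0,0,-0.6,0],
  [0,0,-0.5,0],
  [0,0,-0.15,0],
  [0,0,0,0],
])

```text
t: 20.9
eef_pos: [523.9, -195.1, 29.6]
tcp_rot: [-3.141, -0.001, 1.738]
ft_force: [-0.4, -0.3, -1.6]
opening: 0.5
grip_force: 30.0
```

Call:
carry_out([
  [0,0,-0.06,0],
  [0,0,-0.03,0],
  [0,0,0,0],
  [0,0,0,0],
  [0,0,0,0],
])

```text
t: 21.4
eef_pos: [524.1, -195.7, 25.5]
tcp_rot: [3.141, 0.0, 1.737]
ft_force: [-0.3, 0.1, -0.5]
opening: 0.503
grip_force: 30.0
```

Call:
carry_out([
  [0,0,-0.03,0],
  [0,0,-0.01,0],
  [0,0,0,0],
  [0,0,0,0],
  [0,0,0,0],
])

```text
t: 21.9
eef_pos: [523.9, -195.6, 23.1]
tcp_rot: [3.142, -0.0, 1.737]
ft_force: [0.4, -0.8, -0.9]
opening: 0.5
grip_force: 30.0
```

Call:
carry_out([
  [0,0,0,0],
  [0,0,0,0],
  [0,0,0,0],
  [0,0,0,0],
  [0,0,0,0],
], fingers=-0.4)

```text
t: 22.4
eef_pos: [524.0, -195.6, 23.2]
tcp_rot: [3.141, 0.0, 1.737]
ft_force: [0.5, -0.9, 0.5]
opening: 0.696
grip_force: 0.0
```

Call:
carry_out([
  [0,0,0.1,0],
  [0,0,0.4,0],
  [0,0,0.8,0],
  [0,0,0.9,0],
  [0,0,0.9,0],
])

```text
t: 22.9
eef_pos: [523.6, -195.4, 180.1]
tcp_rot: [-3.141, -0.0, 1.737]
ft_force: [-0.2, 0.2, 0.8]
opening: 0.701
grip_force: 0.0
```

Call:
carry_out([
  [-0.2,0.4,0.2,0],
  [-0.4,0.7,0.2,0],
  [-0.4,0.7,0.2,0],
  [-0.17,0.26,0,0],
  [0,0,0,0],
], fingers=-1)

```text
t: 23.4
eef_pos: [464.8, -91.4, 208.8]
tcp_rot: [3.141, 0.0, 1.739]
ft_force: [0.2, -1.0, -1.4]
opening: 0.99
grip_force: 0.0
```

Run:
```python
from h import *
k=env.calibration('wrist');np.save('pics/kw4.npy',k,allow_pickle=True)
a=shot('wrist','w4');b=shot('scene','s4')
cv2.imwrite('pics/c4.png',np.hstack([cv2.resize(a[:280,130:540],(410,280)),cv2.resize(b[200:360,130:330],(350,280),interpolation=cv2.INTER_CUBIC)])[:,:,::-1])
print(env.state()['eef_pos'],env.state()['tcp_rot'])
```

```text
[466.12436803 -93.0821722  208.29691702] [3.14079771e+00 5.55096281e-04 1.73790718e+00]
```

View pics/c4.png

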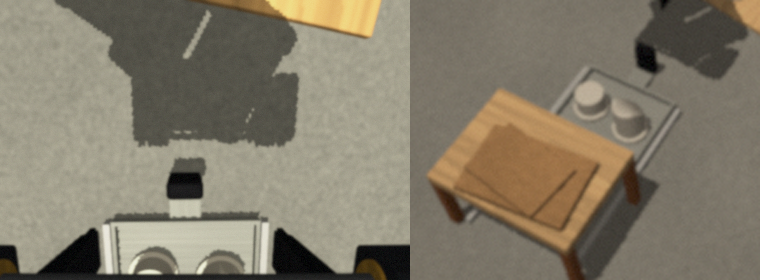

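Both posts stand upright on the tray. The handle is under the gripper (full pixel ~(315,189)), so I go down, grip it and push home gently.

Call:
carry_out([
  [0,0,-0.5,0],
  [0,0,-0.8,0],
  [0,0,-0.8,0],
  [0,0,-0.4,0],
  [0,0,0,0],
])

```text
t: 24.0
eef_pos: [464.9, -93.3, 80.3]
tcp_rot: [-3.137, -0.002, 1.736]
ft_force: [0.2, -0.4, -0.5]
opening: 1.001
grip_force: 0.0
```

Call:
carry_out([
  [0,0,-0.6,0],
  [0,0,-0.4,0],
  [0,0,-0.14,0],
  [0,0,0,0],
  [0,0,0,0],
])

```text
t: 24.5
eef_pos: [466.1, -93.0, 27.1]
tcp_rot: [3.14, 0.001, 1.737]
ft_force: [0.8, -1.1, 0.6]
opening: 1.004
grip_force: 0.0
```

Call:
carry_out([
  [0,0,0,0],
  [0,0,0,0],
  [0,0,0,0],
  [0,0,0,0],
  [0,0,0,0],
], fingers=1)

```text
t: 25.0
eef_pos: [465.5, -92.6, 26.3]
tcp_rot: [3.141, 0.0, 1.738]
ft_force: [0.7, -0.8, -0.3]
opening: 0.639
grip_force: 0.0
```

Call:
carry_out([
  [0,0,0,0],
  [0,0,0,0],
  [0,0,0,0],
  [0,0,0,0],
  [0,0,0,0],
])

```text
t: 25.5
eef_pos: [463.5, -92.5, 26.0]
tcp_rot: [-3.138, -0.001, 1.739]
ft_force: [-8.8, -5.1, 4.0]
opening: 0.379
grip_force: 30.0
```

Call:
carry_out([
  [-0.013,-0.04,0,0],
  [0.01,-0.08,0,0],
  [0.022,-0.12,0,0],
  [0.029,-0.16,0,0],
  [0.036,-0.2,0,0],
])

```text
t: 26.0
eef_pos: [469.1, -123.0, 26.0]
tcp_rot: [-3.14, -0.001, 1.738]
ft_force: [-4.7, 1.6, 0.6]
opening: 0.378
grip_force: 30.0
```

Call:
carry_out([
  [0.036,-0.2,0,0],
  [0.036,-0.2,0,0],
  [0.036,-0.2,0,0],
  [0.036,-0.2,0,0],
  [0.036,-0.2,0,0],
])

```text
t: 26.5
eef_pos: [478.5, -173.5, 26.0]
tcp_rot: [-3.141, -0.0, 1.737]
ft_force: [-4.8, 2.6, 0.2]
opening: 0.378
grip_force: 30.0
```

Call:
carry_out([
  [0.036,-0.2,0,0],
  [0.036,-0.2,0,0],
  [0.036,-0.2,0,0],
  [0.029,-0.16,0,0],
  [0.022,-0.12,0,0],
])

```text
t: 27.0
eef_pos: [486.5, -217.5, 26.0]
tcp_rot: [-3.141, -0.0, 1.737]
ft_force: [-4.7, 1.4, -0.8]
opening: 0.382
grip_force: 30.0
```

Call:
carry_out([
  [0.022,-0.12,0,0],
  [0.022,-0.12,0,0],
  [0.022,-0.12,0,0],
  [0.015,-0.08,0,0],
  [0.011,-0.06,0,0],
])

```text
t: 27.5
eef_pos: [491.0, -242.2, 26.0]
tcp_rot: [-3.141, -0.0, 1.737]
ft_force: [-5.2, 1.8, -0.2]
opening: 0.377
grip_force: 30.0
```

Call:
carry_out([
  [0.007,-0.04,0,0],
  [0.007,-0.04,0,0],
  [0,-0.02,0,0],
  [0,0,0,0],
  [0,0,0,0],
])

```text
t: 28.0
eef_pos: [492.0, -247.1, 26.1]
tcp_rot: [3.141, 0.001, 1.737]
ft_force: [-4.4, -2.0, -2.3]
opening: 0.381
grip_force: 30.0
```

Call:
carry_out([
  [0.007,-0.04,0,0],
  [0,-0.02,0,0],
  [0,0,0,0],
  [0,0,0,0],
  [0,0,0,0],
])

```text
t: 28.5
eef_pos: [492.4, -249.8, 26.1]
tcp_rot: [3.141, 0.0, 1.737]
ft_force: [-0.8, -1.7, -5.0]
opening: 0.375
grip_force: 30.0
```

Call:
carry_out([
  [0.004,-0.02,0,0],
  [0.004,-0.02,0,0],
  [0,0,0,0],
  [0,0,0,0],
  [0,0,0,0],
])

```text
t: 29.0
eef_pos: [492.4, -250.0, 26.1]
tcp_rot: [-3.141, -0.002, 1.737]
ft_force: [-0.7, 11.8, -1.3]
opening: 0.377
grip_force: 30.0
```

Home stop felt (+11.8 N with no travel). Release, rise and check.

Call:
carry_out([
  [0,0,0,0],
  [0,0,0,0],
  [0,0,0,0],
  [0,0,0,0],
  [0,0,0,0],
], fingers=-1)

```text
t: 29.5
eef_pos: [492.8, -251.8, 26.3]
tcp_rot: [3.141, 0.0, 1.737]
ft_force: [-0.3, -0.0, 0.1]
opening: 0.743
grip_force: 0.0
```

Call:
carry_out([
  [0,0,0,0],
  [0,0,0,0],
  [0,0,0.2,0],
  [0,0,0.5,0],
  [0,0,0.7,0],
])

```text
t: 30.0
eef_pos: [492.0, -251.2, 96.4]
tcp_rot: [-3.14, -0.002, 1.737]
ft_force: [0.4, -0.0, 0.7]
opening: 1.002
grip_force: 0.0
```

Call:
carry_out([
  [0,0.3,0.8,0],
  [0,0.6,0.8,0],
  [0,0.7,0.5,0],
  [0,0.7,0,0],
  [0,0.3,0,0],
])

```text
t: 30.5
eef_pos: [492.4, -119.4, 202.7]
tcp_rot: [3.14, 0.001, 1.739]
ft_force: [0.1, -0.5, -0.7]
opening: 0.999
grip_force: 0.0
```

Call:
carry_out([
  [0,0,0,0],
  [0,0,0,0],
  [0,0,0,0],
  [0,0,0,0],
  [0,0,0,0],
])

```text
t: 31.0
eef_pos: [492.6, -122.3, 200.9]
tcp_rot: [-3.141, -0.0, 1.736]
ft_force: [-0.5, 0.3, -0.7]
opening: 0.999
grip_force: 0.0
```

Run:
```python
from h import *
a=shot('top','t5');b=shot('scene','s5')
cv2.imwrite('pics/c5.png',np.hstack([cv2.resize(a[100:300,160:560],(480,240)),cv2.resize(b[120:340,110:410],(320,240))])[:,:,::-1])
```

```text
(no output)
```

View pics/c5.png

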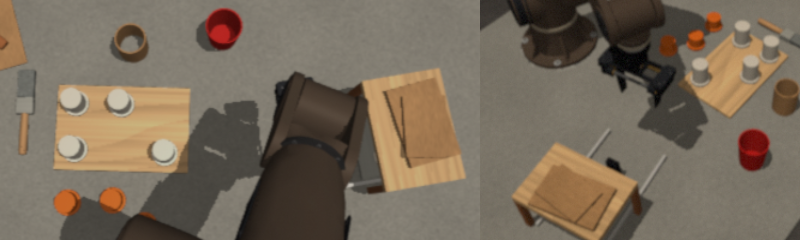

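The four sound posts and the bystanders are untouched. The tray is home, with its handle just in front of the shelf.

```bash
python3 -c "
from cell import env
print(env.job_done())"
```

```text
the job is handed in; nothing more can be done
None
```

I pulled the tray out, stood the short post and the broken post upright on it, and slid it back to its home stop at about 31 s; the job is handed in. The four sound posts, cup, tube and brush look undisturbed in the last pictures, but the two posts were last seen upright before the push, as the shelf hides them now.

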